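# Line up two collimator knobs and clamp them with the trigger clamp

### The arm

A 6-joint arm with a two-finger parallel gripper is mounted at the origin on the work surface. World frame = base frame: x ahead of the robot, y to its left, z up, the work surface at z = 0. Lengths are in m, angles in rad, forces in N, time in s.
With the tool pointing down it reaches from about 0.375 to 0.9 m from the base axis. Payload 3.1 kg.
Tool frame: the origin (TCP) lies between the finger pads; the fingertips stand 25 mm ahead of it and the grasp point (between the pads) lies 6 mm ahead of it; x points along the fingers, y is the direction in which the jaws open and shut, and the axes are right-handed (so a half turn about x gives the same grasp; the last joint's range is limited). The gripper opens to 85 mm and grips with 20 to 120 N. Pads are 22 mm wide; open, the fingers measure 114 mm over their backs; the gripper's body (76 mm by 85 mm) begins 54 mm behind the grasp point. The pads swing forward as they close: fully open they stand 13 mm farther back than shut.
Start: joints at [0.958, 0.527, 1.433, -0, 1.181, -0.178], TCP at [0.263, 0.567, 0.256] pointing down, gripper open.
Joint ranges: [-3.08, 3.08], [-0.75, 2.2], [0.22, 2.44], [-1.43, 4.57], [0, 2.65], [-2.85, 2.85]. Speed limits (rad/s): [2.79, 2.79, 3.14, 3.14, 3.14, 3.14].

### API

Orientations are given as a unit quaternion [x, y, z, w].
In Python, from station import manip, viewer, workorder gives the robot as it stands.
- The arm moves only by the shell command python3 -m crank 'ROWS' [FORCE]. ROWS is JSON, one flat list of numbers, 5 for each row, row after row: the opening, from 0 (shut) to 1 (fully open), then the shift along the world's x, y, z in mm, then the turn about the world's z in rad. A call has 1 to 10 rows; each row is the pose to reach, as a shift and turn from the pose commanded when the call began; what a row does not reach only later rows make up. A row lasts 1/8 s, in which the tool goes at most 62.5 mm and 10.7 degrees, less where a joint would pass 70% of its speed; a pose out of reach is approached as far as the arm can. A call with a gripper value outside its range is refused whole. The fingers move at their own pace and stop on an object; FORCE is the grip in N (left out, the last holds). Time passes only in rows, so rows that repeat a pose let the fingers close. It gives the time, the measured TCP pose, the force and the opening at its end, in the units of the state.
- manip.sense(): the state, without advancing time (a new reading comes with each control period).
- viewer.snapshot(name): name is "side" or "top" or "wrist"; returns a dict with "img" (480x640x3 uint8, red, green, blue), "range_z" (480x640 float32, m along the optical axis (not along the pixel's ray), 0 where there is no reading), "fx", "fy", "cx", "cy" (pixels), "origin" and "attitude" of the camera in the world. Camera axes: x right, y down, z forward; pixel columns grow to the right and rows downward; lengths in m; the calibration is good to about 2 mm. A picture is of the moment at which its call begins.
- workorder.sign_off(): hands the job in, once; it reports no verdict.
The state is a dict: "t": time; "q": joint angles; "qd": joint speeds; "tau": joint torques, N m; "tcp_pos": TCP position; "tool_rot": TCP orientation; "force": force on the tool from outside, world axes, zero at the start; "ft_torque": the same for the moment, N m; "finger_gap": opening from 0.0 (shut) to 1.0 (fully open).
Only numpy, scipy, OpenCV 4.12 (cv2) and the standard library are available. Lean on these libraries where they do the work, as an engineer would, in place of code of your own. Each camera call takes 0.05 s, during which the arm holds its last target.

### The job

Push the two teal knobs along the table one by one, keeping them upright, into the lane of the clamping jig so that they stand in single file, the first against the end stop and the second against the first. Then pump the teal ratchet trigger until the spring-loaded jaw touches both knobs and its springs are clearly compressed (about half is right), never pressing so hard that the springs come near bottoming and a knob is crushed. Finish while still holding the trigger pulled in so the jaw keeps its pressure, and leave the other things on the bench alone.

Things in the scene. Friction and masses are not known exactly. Their poses are not given: they have to be found in the camera images.
- jig: Cream clamping jig fixed to the table. Origin on the table at the inner face of its fixed rail; z up, y along the lane and into it, x from the fixed rail across the lane to the mechanism. Fixed rail: x -20 to 0, y -50 to 70 mm, 30 mm high. The lane's floor is the table. Base of the mechanism: x 115 to 265, y -20 to 88 mm, 12 mm high. Starts within 6 x 10 cm, turned up to 0.22 rad.
- lane_mouth (a point): Inner edge of the fixed rail at the lane's open mouth, on the table: jig x 0, y -50 mm. Knobs enter here, moving along jig +y.
- end_stop (a point): Foot of the end stop's face, which closes the lane: jig x 0, y 70 mm. The stop is 18 mm thick, runs from x -20 to 130 mm and is 30 mm high. Home, the first knob's centre is at jig y 48 mm, the second's at 4 mm.
- handle (a point): Near face (towards the lane) of the teal fixed handle post, 90 mm above the table: jig x 155, y 20 mm. The post is 18 mm thick (x 155 to 173), 44 mm wide, its top 117 mm above the table; below 60 mm metal cheeks (x 145 to 185 mm) carry it.
- jaw: Jaw plate, the lane's other rail: 10 mm thick, 100 mm long (jig y -35 to 65), 4 to 34 mm above the table. Origin: middle of its clamping face, 19 mm up; axes as the jig's. Its face starts 56 to 70 mm from the fixed rail. Springs (orange pins) on the ram carry it: it yields up to 14 mm at 1 N per mm, shared by the knobs, then is solid. Over 6 N on one knob crushes it.
- ram (a joint): Advance in m of the ratchet bar that carries the jaw: 0 fully back, up to 0.045 towards the fixed rail; starts at 0 to 0.014. Unloaded, the jaw's face is at jig x = 70 mm minus this; it touches home knobs at 0.026 and any advance beyond that compresses its springs. The bar stays where left (drag about 2 N), but springs back under load when the trigger is let go.
- trigger: Teal trigger post beyond the handle, 14 mm thick, 30 mm wide, from 55 to 115 mm above the table, steel cheeks below. Origin: middle of its far face, 90 mm up; axes as the jig's. Slides towards the handle by up to 16 mm: origin at jig x 217 mm let go, 201 fully pulled, y 20. From the handle's near face to this face: 62 mm let go, 46 mm fully pulled. A spring (3 to 5 N) returns it.
- pawl (a point): Brass pawl on the trigger, low between handle and trigger. As the trigger is pulled it catches a tooth of the bar (5 mm pitch: the first 0 to 6 mm of a pull may be idle) and moves the bar 1:1; going back it slips. A full pull advances the jaw 10 to 16 mm. A pull needs 6 N plus the jaw's spring force. Squeeze handle and trigger from above, or just push the trigger: the jig does not move.
- knob_a_mid (a point): Teal plastic control knob, upright cylinder 44 mm across, 38 mm high, 60 g, standing on the table before the lane's mouth. The point is its centre, 19 mm above the table. It has a white pointer line on top; its turn about z does not matter.
- knob_b_mid (a point): The second, identical knob; point at its centre. Either may stand nearer the mouth; the two start about 95 to 160 mm apart along the lane's direction.
- dish: Bystander: steel bowl, 68 mm across, 22 mm high, beside the approach to the lane; origin under its centre.
- bezel: Bystander: black ring, 68 mm across, 10 mm high, lying on the robot's side of the fixed rail.
- bracket: Bystander: small aluminium angle bracket, 50 x 36 x 34 mm, beyond the end stop.
- oil: Bystander: white bottle with a red cap, 38 mm across, 85 mm high, to the left of the mechanism.
- jar: Bystander: amber jar, 56 mm across, 60 mm high.
- screwdriver: Bystander: screwdriver with teal handle lying on the table.
- spare_handle: Bystander: spare teal bow handle lying on the table, about 130 mm long.

How it is judged:
On the way, in this order (a step that is already met when the one before it is completed fails the run):
1. both knobs stand upright in single file in the lane, home against the end stop, and the jaw not yet pressing (y of each of knob_a_mid, knob_b_mid in the frame of jig above -0.008 m and x of knob_a_mid in the frame of jig between 0.014 and 0.056 m and angle between each of knob_a_mid, knob_b_mid's own z axis and vertical below 0.15 rad and x of knob_b_mid in the frame of jig between 0.014 and 0.056 m and not (contact force between jaw and knob_a above 1.5 N and contact force between jaw and knob_b above 1.5 N)), for 0.2 s.
2. the jaw presses on both knobs (y of each of knob_a_mid, knob_b_mid in the frame of jig above -0.008 m and x of knob_a_mid in the frame of jig between 0.014 and 0.056 m and angle between each of knob_a_mid, knob_b_mid's own z axis and vertical below 0.15 rad and x of knob_b_mid in the frame of jig between 0.014 and 0.056 m and contact force between jaw and knob_a above 1.5 N and contact force between jaw and knob_b above 1.5 N), for 0.2 s.
At the end, for the whole second after the job is handed in: Both knobs upright and at rest in the lane, centres 14-56 mm from the fixed rail and at jig y above -8 mm (row home within about 12 mm); the jaw presses each with over 1.5 N; the fingers push the trigger with over 2 N, holding it pulled in at least 2.5 mm (all of step 2 and x of trigger in the frame of jig below 0.2145 m and contact force between the fingers and trigger above 2 N and linear speed of each of knob_a, knob_b below 0.01 m/s); the arm keeps its last pose, push and grip.
It fails at once if a knob crushed: jaw presses on it with more than 6 N (contact force between jaw and knob_a above 6 N or contact force between jaw and knob_b above 6 N).
It fails at once if a knob tipped over (angle between any of knob_a_mid, knob_b_mid's own z axis and vertical above 0.6 rad).
It fails at once if a knob lifted off the table instead of pushed (height (world z) of any of knob_a_mid, knob_b_mid above 0.045 m).
It fails at once if another thing on the bench shifted by more than 20 mm (distance of any of dish, bezel, bracket, oil, jar, screwdriver, spare_handle from where it was at the start of the episode above 0.02 m).
It also fails if it takes over 66 s, if anything falls off the work surface, if the arm or the gripper's body presses on something with over 40 N, if the wrist force passes 120 N, or if a joint passes its speed limit or range.

## Working session

There is one attempt and no reset: what is moved stays moved. The work goes in short steps, Python scripts to look and compute and a shell command to move; the robot and the scene stay as the last step left them, time stands still between calls to the robot, and variables do not carry over. Pictures are saved under pics/ and viewed, and the job is handed in when it is done.

```bash
ls; mkdir -p pics; cat > h.py <<'E'
import numpy as np, cv2
from station import manip, viewer, workorder
from scipy.spatial.transform import Rotation as R
def snap(n,save=None):
    s=viewer.snapshot(n)
    if save: cv2.imwrite('pics/'+save+'.png',s['img'][:,:,::-1])
    return s
def rot(s):
    a=np.array(s['attitude'],float)
    return a if a.shape==(3,3) else R.from_quat(a).as_matrix()
def ray(s,u,v,z):
    d=rot(s)@np.array([(u-s['cx'])/s['fx'],(v-s['cy'])/s['fy'],1]); o=np.array(s['origin'])
    return o+d*(z-o[2])/d[2]
def cloud(s):
    v,u=np.mgrid[:480,:640]; z=s['range_z']
    p=np.stack([(u-s['cx'])/s['fx']*z,(v-s['cy'])/s['fy']*z,z],-1)
    return p@rot(s).T+np.array(s['origin'])
E
python3 - <<'E'
from h import *
print(manip.sense())
for n in ['side','top','wrist']:
    s=snap(n,n+'0'); print(n,s['origin'],s['attitude'],s['fx'],s['cx'],s['cy'])
    np.savez(''+n+'0.npz',**s)
E
```

```text
pics
{'t': 0.0, 'q': array([ 9.57522458e-01,  5.28453068e-01,  1.43393850e+00, -2.93183171e-05,
        1.18136500e+00, -1.78507300e-01]), 'qd': array([ 0.0015296 , -0.00054346, -0.00089451, -0.00055388,  0.00202279,
       -0.00143756]), 'tau': array([ 5.38055974e-04, -4.42353737e+01, -1.78026330e+01, -1.69720852e-04,
        8.37694213e-03, -6.84797072e-07]), 'tcp_pos': array([0.26283973, 0.56630324, 0.25533008]), 'tool_rot': array([ 0.1517919 ,  0.69075176, -0.15321106,  0.69017939]), 'force': array([-0.54897095,  0.46457476,  0.12671297]), 'ft_torque': array([ 0.01526518,  0.01116982, -0.01955035]), 'finger_gap': 1.0002239157731578}
side [-0.34516629  0.02148819  0.75513796] [-0.57949462  0.68043083 -0.33715887  0.29584417] 548.5201057909754 321.0868478370892 230.94085479410532
top [ 0.46860119 -0.12476008  1.02718882] [-0.70311791  0.70894914 -0.0280105   0.04724122] 484.1841155651916 311.3502108105031 233.4159847107298
wrist [0.19946966 0.59547471 0.37130995] [0.83522921 0.53224654 0.07327237 0.11720471] 339.18791274925894 318.1707400695781 241.41635286619467
```

View pics/top0.png

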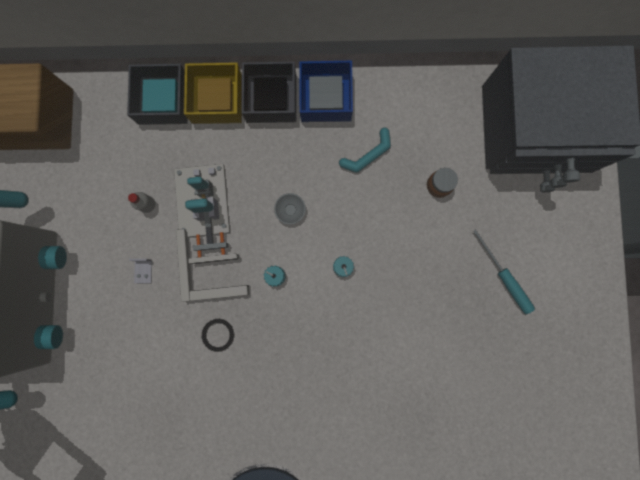

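View pics/side0.png

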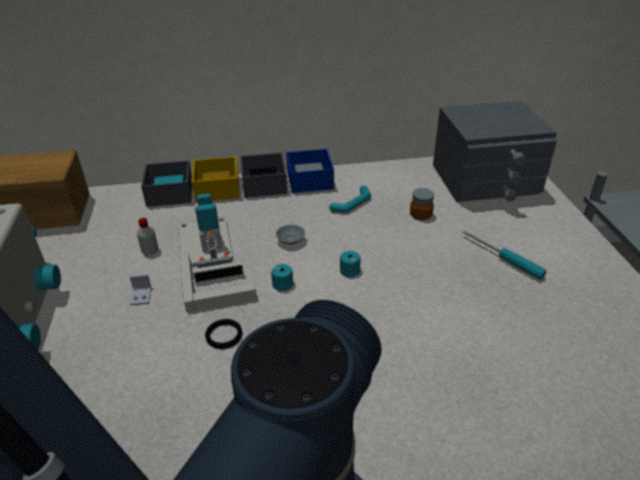

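View pics/wrist0.png

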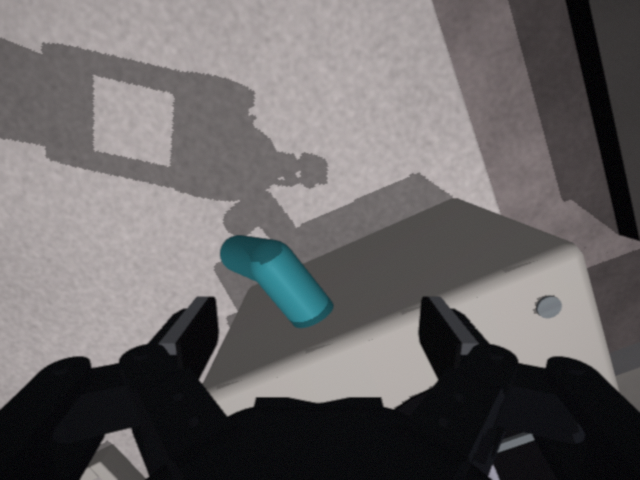

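The top view shows the jig at about (205,235). The fixed rail is at row ~294, the end stop at column ~185 and the lane mouth on the right at column ~245. The knobs are at (274,276) and (343,267), and the handle and trigger posts are at (200,205) and (198,184). The jig axes are close to the world axes.

```bash
python3 - <<'E'
from h import *
s=dict(np.load('top0.npz')); P=cloud(s)
img=s['img']; hsv=cv2.cvtColor(img,cv2.COLOR_RGB2HSV)
z=P[...,2]
print('table z',np.median(z[300:420,300:450]))
# rail+stop: z 24..34
m=((z>0.024)&(z<0.036)).astype(np.uint8); m[:225]=0;m[310:]=0;m[:,:172]=0;m[:,255:]=0
cv2.imwrite('pics/m.png',m*255)
p=P[m>0]
np.save('railpts.npy',p[:,:2]); print(len(p))
# teal things
t=cv2.inRange(hsv,(80,80,40),(100,255,255))
n,l,st,c=cv2.connectedComponentsWithStats(t)
for i in range(1,n):
    if st[i,4]>30:
        q=P[l==i]; zt=np.percentile(q[:,2],90); top=q[q[:,2]>zt-0.012]
        (cx,cy),r=cv2.minEnclosingCircle(np.float32(top[:,:2])); 
        print(st[i],c[i].round(1),'ztop',zt.round(3),'mean',top[:,:2].mean(0).round(4),'circ',round(cx,4),round(cy,4),round(r,4))
big=cv2.resize(img[150:310,120:380],None,fx=3,fy=3,interpolation=cv2.INTER_CUBIC)
cv2.imwrite('pics/crop.png',big[:,:,::-1])
E
```

```text
table z 0.0008231571240719937
1770
[ 142   79   35   33 1122] [158.8  95. ] ztop 0.033 mean [0.8769 0.2271] circ 0.6909 0.07 0.2956
[340 128  50  43 573] [368.6 153.4] ztop 0.024 mean [ 0.7441 -0.2197] circ 0.6351 -0.1886 0.1784
[188 177  14   7  83] [194.7 180.3] ztop 0.118 mean [0.6716 0.1245] circ 0.6717 0.1251 0.0129
[  0 191  27  15 349] [ 11.9 198.5] ztop 0.12 mean [0.64   0.4907] circ 0.5617 0.1898 0.3282
[186 199  21  10 163] [196.3 203.6] ztop 0.119 mean [0.6237 0.117 ] circ 0.5489 0.0077 0.1549
[ 39 246  20  23 371] [ 48.3 257. ] ztop 0.075 mean [0.5282 0.4265] circ 0.5058 0.162 0.2893
[334 257  19  19 226] [342.6 265.4] ztop 0.041 mean [ 0.5082 -0.1614] circ 0.5073 -0.1619 0.0191
[265 266  19  20 257] [274.5 275.8] ztop 0.041 mean [ 0.4882 -0.0224] circ 0.4887 -0.0211 0.0197
[499 269  35  44 512] [516.3 291.4] ztop 0.028 mean [ 0.4534 -0.5118] circ 0.4431 -0.3354 0.2123
[ 34 325  27  24 477] [ 45.8 336.7] ztop 0.075 mean [0.3706 0.4282] circ 0.4126 0.1625 0.2928
[  0 391  17  18 237] [  7.  398.9] ztop 0.104 mean [0.257  0.4839] circ 0.2566 0.4887 0.0154
```

View pics/crop.png

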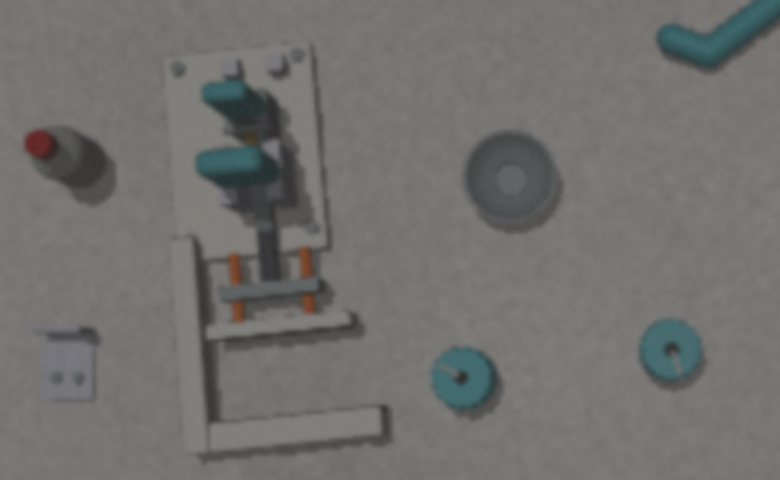

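View pics/m.png

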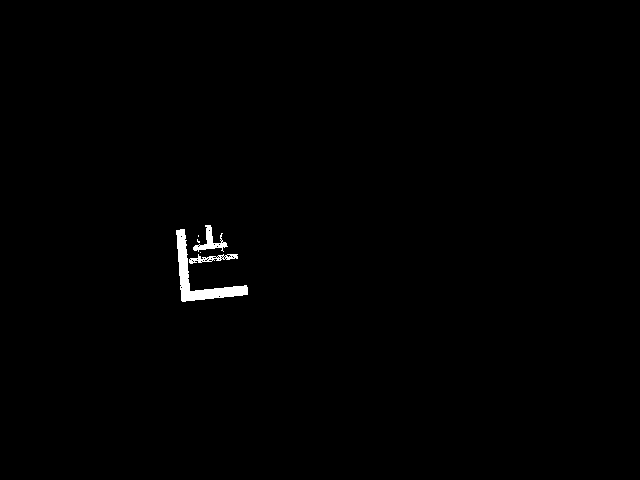

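```bash
python3 - <<'E'
from h import *
s=dict(np.load('top0.npz')); P=cloud(s)
m=cv2.imread('pics/m.png',0)>0
v,u=np.mgrid[:480,:640]
rail=m&(v>283)&(u>193); stop=m&(u<191)&(v<285)
def rect(mk,zp=0.03):
    pts=np.array([ray(s,a,b,zp)[:2] for b,a in np.argwhere(mk)])*1000
    r=cv2.minAreaRect(np.float32(pts)); return pts,r
for k,mk in (('rail',rail),('stop',stop)):
    pts,r=rect(mk); c=pts.mean(0)
    w,V=np.linalg.eigh(np.cov(pts.T)); d=V[:,1]
    print(k,c,'dir',d,np.degrees(np.arctan2(d[1],d[0])),'ext',np.ptp((pts-c)@V,axis=0),'minrect',r)
pts,_=rect(rail); cr=pts.mean(0); w,V=np.linalg.eigh(np.cov(pts.T)); y=V[:,1]*np.sign(V[1,1])
ps,_=rect(stop); cs=ps.mean(0); w,V2=np.linalg.eigh(np.cov(ps.T)); x2=V2[:,1]*np.sign(V2[0,1])
print(y,x2)
ya=np.arctan2(-y[0],y[1]); xa=np.arctan2(x2[1],x2[0]); th=(ya+xa)/2; print('yaw',ya,xa)
ex=np.array([np.cos(th),np.sin(th)]); ey=np.array([-ex[1],ex[0]])
# rail centre at jig x=-10 ; stop mid y=79
O=ex*(cr@ex+10)+ey*(cs@ey-79)
print('O',O)
J=lambda p:((np.array(p)-O)@ex,(np.array(p)-O)@ey)
rp=np.array([J(q) for q in pts]); print('rail y range',rp.min(0),rp.max(0)); sp=np.array([J(q) for q in ps]); print('stop',sp.min(0),sp.max(0))
t=cv2.inRange(cv2.cvtColor(s['img'],cv2.COLOR_RGB2HSV),(80,80,40),(100,255,255))
n,l,st,c=cv2.connectedComponentsWithStats(t)
z=P[...,2]
for nm,(uu,vv),zz in (('k1',(274,276),.038),('k2',(343,266),.038),('trig',(195,180),.115),('hand',(196,203),.117)):
    mk=(l==l[vv,uu])&(z>zz-.008)
    mk=cv2.morphologyEx(mk.astype(np.uint8),cv2.MORPH_CLOSE,np.ones((5,5)))>0
    pts,r=rect(mk,zz); print(nm,'world',r[0],r[1],'mean',pts.mean(0),'jig',J(r[0]),J(pts.mean(0)))
    q=np.array([J(p) for p in pts]);print('   ext',q.min(0),q.max(0))
# jaw top z .034
jw=m&(v>252)&(v<265)&(u>193); pts,_=rect(jw,.034); q=np.array([J(p) for p in pts]); print('jaw',q.min(0),q.max(0),np.median(q[:,0]))
np.savez('jig.npz',O=O,th=th)
# bystanders
for nm,(a,b),zz in (('dish',(291,210),.022),('bezel',(218,335),.01),('bottle',(133,199),.085)):
    w=ray(s,a,b,zz)[:2]*1000; print(nm,w,J(w))
E
```

```text
rail [455.36771885  90.04014539] dir [-0.09619906  0.99536212] 95.52033688641522 ext [ 20.39211782 111.1708537 ] minrect ((455.3846740722656, 89.93008422851562), (20.358715057373047, 111.15686798095703), 5.467811107635498)
stop [528.82124339 170.25980215] dir [-0.99468845 -0.10293143] -174.091999660233 ext [ 25.7025138  116.04575414] minrect ((529.8931884765625, 167.44894409179688), (115.98644256591797, 25.50351333618164), 5.558246612548828)
[-0.09619906  0.99536212] [0.99468845 0.10293143]
yaw 0.0963480544872379 0.10311405813787791
O [465.96445135  84.57564818]
rail y range [-20.26174812 -49.21903535] [ 0.32805993 62.00263232]
stop [13.85156369 63.35743623] [129.86497132  88.94978371]
k1 world (585.4143676757812, -90.26080322265625) (1370.18115234375, 995.6908569335938) mean [ 751.94572706 -109.75055703] jig (np.float64(101.44863375116294), np.float64(-185.8608134083282)) (np.float64(265.2119821042949), np.float64(-221.83455239687325))
   ext [-429.48450321 -916.11206895] [655.84892368 472.16200136]
k2 world (585.4143676757812, -90.26080322265625) (1370.18115234375, 995.690856933593
[... 547 characters left out ...]
7904 ]
hand world (625.0814208984375, 120.39057922363281) (16.33424186706543, 39.15228271484375) mean [625.45576143 119.92552441] jig (np.float64(161.89225669017546), np.float64(19.794355464005918)) (np.float64(162.21843355414524), np.float64(19.294339996462803))
   ext [153.72545621   0.21914558] [170.06270251  39.36996579]
jaw [ 55.92021144 -35.50182237] [73.25356323 54.65423689] 61.43985348720953
dish [626.08942626 -55.28860405] (np.float64(145.40361254649898), np.float64(-155.11223710549274))
bezel [367.04693151  98.08233451] (np.float64(-97.08119238177105), np.float64(23.288374597232956))
bottle [641.88340719 255.71353752] (np.float64(192.08429390777988), np.float64(152.77198769638022))
```

```bash
cat >> h.py <<'E'
TH=0.0997; O=np.array([466.4,84.8]); EX=np.array([np.cos(TH),np.sin(TH)]); EY=np.array([-EX[1],EX[0]])
W=lambda x,y: O+x*EX+y*EY
J=lambda p: np.array([(np.array(p)[:2]-O)@EX,(np.array(p)[:2]-O)@EY])
def st():
    s=manip.sense(); p=s['tcp_pos']*1000; T=R.from_quat(s['tool_rot']).as_matrix()
    print('t%.2f'%s['t'],'tcp',p.round(1),'jig',J(p).round(1),'ytool yaw %.3f'%np.arctan2(T[1,1],T[0,1]),'F',s['force'].round(1),'Fjig',(EX@s['force'][:2]).round(1),(EY@s['force'][:2]).round(1),'gap',round(s['finger_gap'],3))
    return s,p
E
python3 - <<'E'
from h import *
s,p=st()
print(R.from_quat(s['tool_rot']).as_matrix().round(3))
k1=np.array([488.7,-21.1]);k2=np.array([507.3,-161.9]); print(J(k1),J(k2))
# knob refine: side camera check
sd=dict(np.load('side0.npz')); P=cloud(sd); t=cv2.inRange(cv2.cvtColor(sd['img'],cv2.COLOR_RGB2HSV),(80,80,40),(100,255,255))
for uu,vv in ((282,278),(350,264)):
    n,l,stt,c=cv2.connectedComponentsWithStats(t); mk=(l==l[vv,uu])&(P[...,2]>.034); q=P[mk]; print(cv2.minEnclosingCircle(np.float32(q[:,:2]*1000)), (np.percentile(q[:,:2],[2,98],axis=0).mean(0)*1000), J(np.percentile(q[:,:2],[2,98],axis=0).mean(0)*1000))
start=W(8,-147); print('behind k1',start,start-p[:2])
E
```

```text
t0.15 tcp [263.  566.4 255.6] jig [-154.5  499.5] ytool yaw 1.136 F [-0.6 -0.5 -0.9] Fjig -0.6 -0.4 gap 1.0
[[-0.001  0.421  0.907]
 [-0.001  0.907 -0.421]
 [-1.    -0.002 -0.   ]]
[  11.64851271 -107.59373658] [  16.14163096 -249.54588306]
((81.52639770507812, -3.4322757720947266), 427.4198913574219) [487.12119866 -18.88040005] [  10.29847927 -105.22801316]
((91.60276794433594, -69.30242919921875), 446.1056213378906) [ 505.05532002 -160.40906729] [  14.05649776 -247.83893019]
behind k1 [488.99190447 -60.67372908] [ 226.03491126 -627.0888582 ]
```

```bash
python3 -m crank '[0.25,23,-60,0,-0.15, 0.25,46,-120,0,-0.3, 0.25,68,-180,0,-0.45, 0.25,90,-240,0,-0.6, 0.25,113,-300,0,-0.75, 0.25,136,-360,0,-0.9, 0.25,158,-420,0,-1.036, 0.25,180,-480,0,-1.036, 0.25,203,-545,0,-1.036, 0.25,226,-605,0,-1.036]' 30; python3 - <<'E'
from h import *
st()
E
```

```text
t: 1.4
tcp_pos: [0.4822, -0.0207, 0.2563]
tool_rot: [0.475, 0.524, -0.474, 0.524]
force: [0.6, 0.5, 0.5]
finger_gap: 0.252
t1.40 tcp [482.2 -20.7 256.3] jig [   5.2 -106.5] ytool yaw 0.100 F [0.6 0.5 0.5] Fjig 0.6 0.4 gap 0.252
```

```bash
python3 -m crank '[0.25,1,-29,0,0, 0.25,1,-29,-60,0, 0.25,1,-29,-120,0, 0.25,1,-29,-150,0, 0.25,1,-29,-150,0]'; python3 - <<'E'
from h import *
st(); snap('wrist','w1'); snap('side','s1')
E
```

```text
t: 2.02
tcp_pos: [0.4812, -0.0472, 0.1042]
tool_rot: [0.474, 0.526, -0.475, 0.522]
force: [0.4, -0.0, 0.2]
finger_gap: 0.25
t2.02 tcp [481.2 -47.2 104.2] jig [   1.6 -132.8] ytool yaw 0.100 F [ 0.4 -0.   0.2] Fjig 0.4 -0.1 gap 0.25
```

View pics/w1.png

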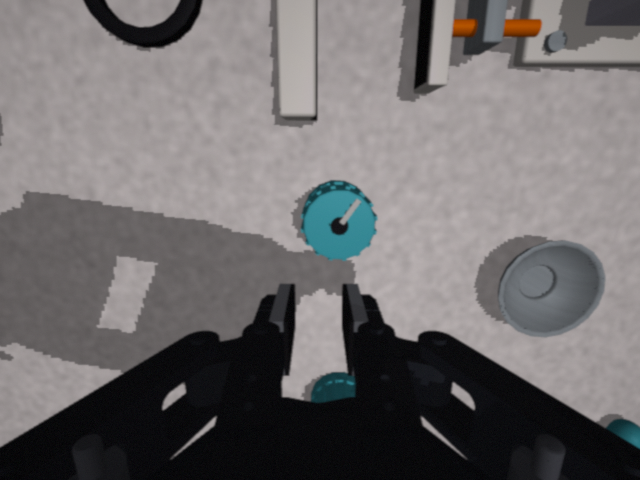

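View pics/s1.png

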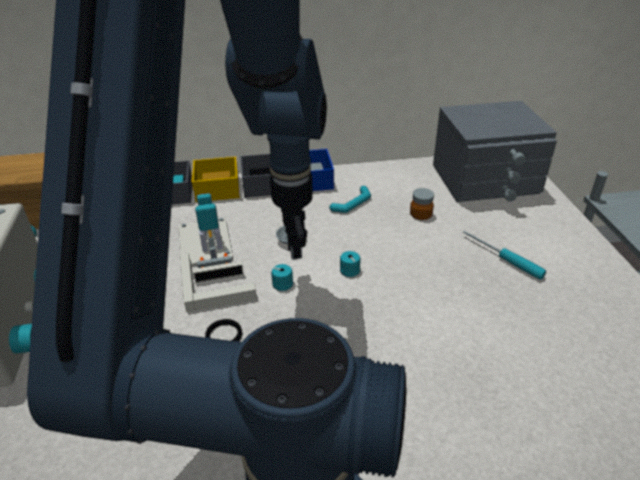

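```bash
python3 -m crank '[0.25,9,-18,0,0, 0.25,9,-18,0,0, 0.25,9,-18,-30,0, 0.25,9,-18,-55,0, 0.25,9,-18,-55,0]'; python3 - <<'E'
from h import *
st(); s=snap('wrist','w2')
t=cv2.inRange(cv2.cvtColor(s['img'],cv2.COLOR_RGB2HSV),(80,80,40),(100,255,255))
P=cloud(s); n,l,stt,c=cv2.connectedComponentsWithStats(t)
for i in range(1,n):
    if stt[i,4]>300:
        q=P[(l==i)]; q=q[q[:,2]>.033]
        if len(q)>50: q=q[:,:2]*1000; m=(q.min(0)+q.max(0))/2; print(stt[i],m,J(m),np.ptp(q,axis=0))
E
```

```text
t: 2.75
tcp_pos: [0.4913, -0.0656, 0.0508]
tool_rot: [0.474, 0.525, -0.475, 0.524]
force: [-0.9, -0.9, 0.3]
finger_gap: 0.253
t2.75 tcp [491.3 -65.6  50.8] jig [   9.8 -152.2] ytool yaw 0.100 F [-0.9 -0.9  0.3] Fjig -1.0 -0.8 gap 0.253
[ 272  151  109  107 7935] [489.03081474 -19.10202406] [  12.176553   -105.63861006] [40.96535795 44.70753044]
```

View pics/w2.png

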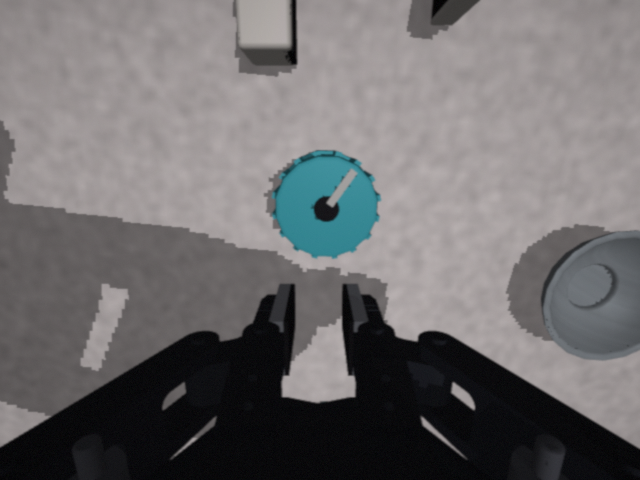

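```bash
python3 -m crank '[0.25,2,0,-10,0, 0.25,2,0,-10,0, 0.25,0.5,17,-10,0, 0.25,3,30,-10,0, 0.25,6,43,-10,0, 0.25,8,56,-10,0, 0.25,10.4,68.6,-10,0, 0.25,9.2,81,-10,0, 0.25,7.9,93.5,-10,0,0.25,7.9,93.5,-10,0]'; python3 - <<'E'
from h import *
st(); s=snap('wrist','w3')
t=cv2.inRange(cv2.cvtColor(s['img'],cv2.COLOR_RGB2HSV),(80,80,40),(100,255,255))
P=cloud(s); n,l,stt,c=cv2.connectedComponentsWithStats(t)
for i in range(1,n):
    if stt[i,4]>300:
        q=P[(l==i)]; q=q[q[:,2]>.033]
        if len(q)>50: q=q[:,:2]*1000; m=(q.min(0)+q.max(0))/2; print(stt[i],m,J(m),np.ptp(q,axis=0))
E
```

```text
t: 4.05
tcp_pos: [0.4991, 0.0289, 0.0412]
tool_rot: [0.474, 0.525, -0.474, 0.524]
force: [-0.4, 0.3, 0.5]
finger_gap: 0.249
t4.05 tcp [499.1  28.9  41.2] jig [ 27.  -58.9] ytool yaw 0.102 F [-0.4  0.3  0.5] Fjig -0.4 0.3 gap 0.249
[ 261  183  116  117 9150] [495.36517553  68.9721926 ] [ 27.24591711 -18.63225379] [42.33828064 57.83829157]
```

View pics/w3.png

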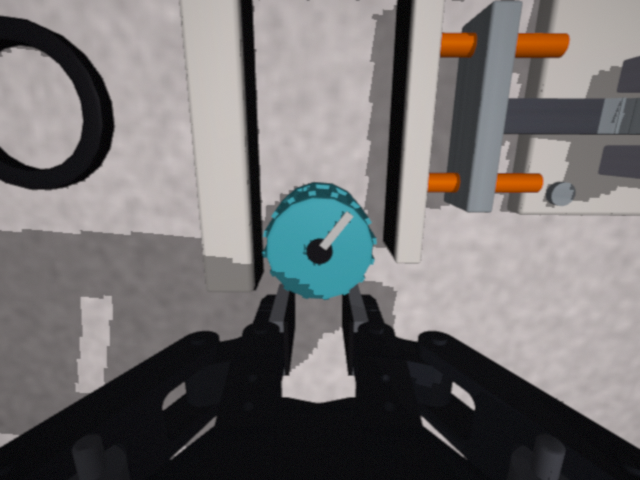

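```bash
python3 -m crank '[0.16,0,0,0,0, 0.16,-1.2,12,0,0, 0.16,-2.4,24,0,0, 0.16,-3.5,35,0,0, 0.16,-4.7,47,0,0, 0.16,-5.8,58,0,0, 0.16,-6.3,64,0,0,0.16,-6.8,69,0,0,0.16,-6.8,69,0,0]'; python3 - <<'E'
from h import *
st(); s=snap('wrist','w4')
E
```

```text
t: 5.22
tcp_pos: [0.4929, 0.0971, 0.0413]
tool_rot: [0.474, 0.524, -0.474, 0.524]
force: [0.5, -0.6, -0.2]
finger_gap: 0.163
t5.22 tcp [492.9  97.1  41.3] jig [27.6  9.6] ytool yaw 0.100 F [ 0.5 -0.6 -0.2] Fjig 0.5 -0.6 gap 0.163
```

View pics/w4.png

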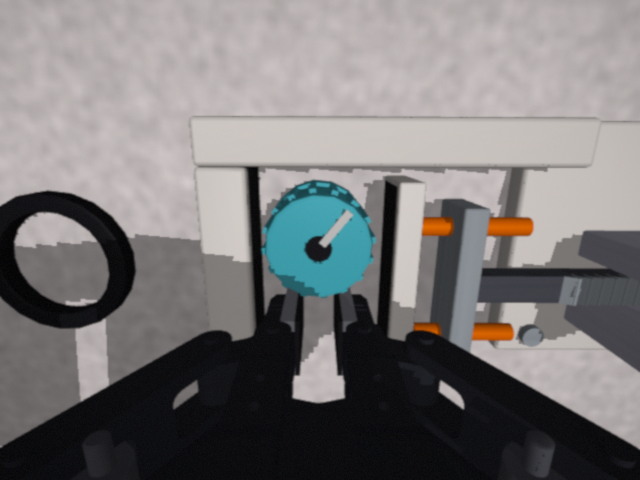

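```bash
python3 -m crank '[0.16,-0.3,3,0,0, 0.16,-0.6,5,0,0, 0.16,-0.6,6.5,0,0, 0.16,-0.7,6.5,0,0]'; python3 - <<'E'
from h import *
st(); s=snap('wrist','w5')
E
```

```text
t: 5.78
tcp_pos: [0.4923, 0.1034, 0.0413]
tool_rot: [0.474, 0.524, -0.474, 0.524]
force: [0.2, 0.0, -0.4]
finger_gap: 0.16
t5.78 tcp [492.3 103.4  41.3] jig [27.6 16. ] ytool yaw 0.100 F [ 0.2  0.  -0.4] Fjig 0.2 -0.0 gap 0.16
```

View pics/w5.png

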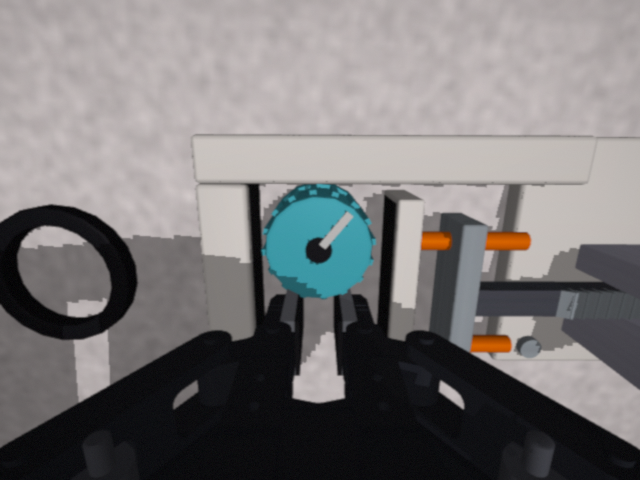

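```bash
python3 -m crank '[0.16,-0.1,1.5,0,0, 0.16,-0.2,3,0,0, 0.16,-0.2,3,0,0]'; python3 -m crank '[0.16,-0.1,1.5,0,0, 0.16,-0.1,1.5,0,0]'
```

```text
t: 6.2
tcp_pos: [0.4926, 0.1054, 0.0415]
tool_rot: [0.474, 0.524, -0.474, 0.525]
force: [-0.3, -5.8, 1.6]
finger_gap: 0.16
t: 6.45
tcp_pos: [0.4929, 0.1057, 0.0416]
tool_rot: [0.473, 0.524, -0.474, 0.526]
force: [0.2, -12.8, 1.1]
finger_gap: 0.162
```

```bash
python3 -m crank '[0.25,1,-12,0,0, 0.25,4,-40,0,0, 0.25,7,-75,45,0, 0.25,10,-130,70,0, 0.25,14,-190,70,0, 0.25,16,-250,70,0, 0.25,18.5,-309,70,0, 0.25,18.5,-309,40,0, 0.25,18.5,-309,40,0]'; python3 - <<'E'
from h import *
st(); s=snap('wrist','w6'); np.savez('w6.npz',**s)
t=cv2.inRange(cv2.cvtColor(s['img'],cv2.COLOR_RGB2HSV),(80,80,40),(100,255,255))
P=cloud(s); n,l,stt,c=cv2.connectedComponentsWithStats(t)
for i in range(1,n):
    if stt[i,4]>300:
        q=P[(l==i)]; q=q[q[:,2]>.033]
        if len(q)>50: q=q[:,:2]*1000; m=(q.min(0)+q.max(0))/2; print(stt[i],m,J(m),np.ptp(q,axis=0))
E
```

```text
t: 7.58
tcp_pos: [0.5085, -0.2009, 0.0796]
tool_rot: [0.475, 0.526, -0.475, 0.522]
force: [-0.7, -0.1, -0.1]
finger_gap: 0.251
t7.58 tcp [ 508.5 -200.9   79.6] jig [  13.5 -288.5] ytool yaw 0.098 F [-0.7 -0.1 -0.1] Fjig -0.7 -0.0 gap 0.251
[ 281  165   89   90 5462] [ 507.54289578 -158.23759211] [  16.74785798 -245.92583903] [42.12308065 51.81726191]
```

View pics/w6.png

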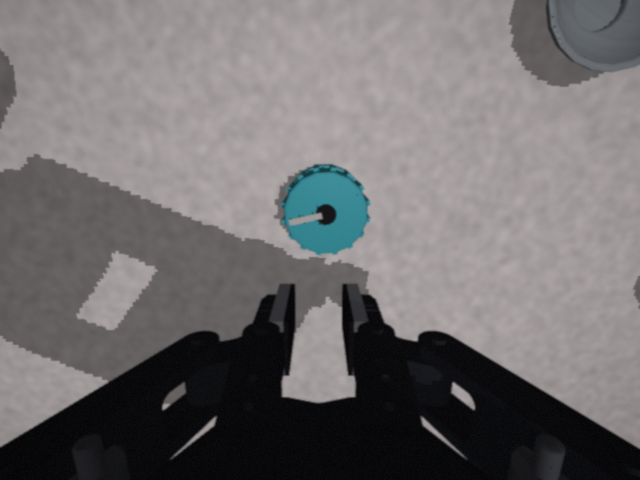

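```bash
python3 -m crank '[0.25,3,0,-39,0, 0.25,3,0,-39,0, 0.25,2,10.7,-39,0, 0.25,1.5,26,-39,0, 0.25,0.8,42,-39,0, 0.25,0.1,58,-39,0, 0.25,-0.6,74,-39,0, 0.25,-1.3,90,-39,0, 0.25,-1.8,103.8,-39,0, 0.25,-2.4,118,-39,0]'; python3 -m crank '[0.25,-0.5,14,0,0, 0.25,-1,28,0,0, 0.25,-1.6,42,0,0, 0.25,-2.2,56,0,0,0.25,-2.7,70,0,0,0.25,-2.7,70,0,0]';  python3 - <<'E'
from h import *
st(); s=snap('wrist','w7')
t=cv2.inRange(cv2.cvtColor(s['img'],cv2.COLOR_RGB2HSV),(80,80,40),(100,255,255))
P=cloud(s); n,l,stt,c=cv2.connectedComponentsWithStats(t)
for i in range(1,n):
    if stt[i,4]>300:
        q=P[(l==i)]; q=q[q[:,2]>.033]
        if len(q)>50: q=q[:,:2]*1000; m=(q.min(0)+q.max(0))/2; print(stt[i],m,J(m),np.ptp(q,axis=0))
E
```

```text
t: 8.88
tcp_pos: [0.5081, -0.0823, 0.0423]
tool_rot: [0.474, 0.524, -0.474, 0.524]
force: [-0.5, -1.9, 0.3]
finger_gap: 0.252
t: 9.62
tcp_pos: [0.5048, -0.0118, 0.0422]
tool_rot: [0.474, 0.525, -0.474, 0.524]
force: [0.3, -0.2, 0.9]
finger_gap: 0.248
t9.62 tcp [504.8 -11.8  42.2] jig [  28.6 -100. ] ytool yaw 0.102 F [ 0.3 -0.2  0.9] Fjig 0.3 -0.2 gap 0.248
[ 264  182  112  117 8977] [501.35479913  27.67414897] [ 29.09519957 -60.3213909 ] [41.51365741 58.88220664]
```

View pics/w7.png

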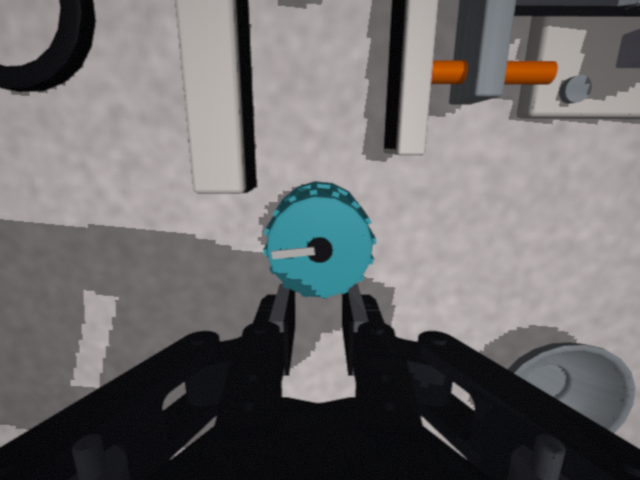

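```bash
python3 -m crank '[0.2,-1.8,12,0,0, 0.2,-3.2,24,0,0, 0.16,-4.4,36,0,0, 0.16,-5.6,48,0,0, 0.16,-6.6,58,0,0, 0.16,-7.5,66,0,0, 0.16,-7.8,69,0,0, 0.16,-7.9,71,0,0,0.16,-7.9,71,0,0]';  python3 - <<'E'
from h import *
st(); s=snap('wrist','w8')
E
```

```text
t: 10.8
tcp_pos: [0.4975, 0.0578, 0.0423]
tool_rot: [0.474, 0.524, -0.474, 0.524]
force: [-0.3, 0.2, 0.1]
finger_gap: 0.165
t10.80 tcp [497.5  57.8  42.3] jig [ 28.2 -30. ] ytool yaw 0.100 F [-0.3  0.2  0.1] Fjig -0.2 0.2 gap 0.165
```

View pics/w8.png

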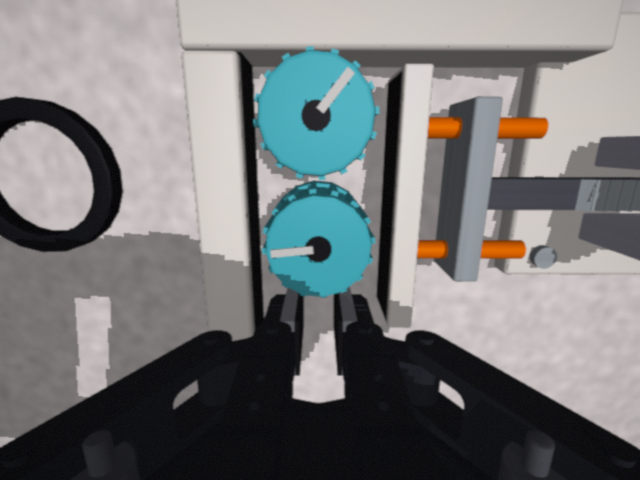

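Knob 1 is at (316,115) against the stop, and knob 2 at (318,248) is about 4 mm short of it. I'll close that gap gently.

```bash
python3 -m crank '[0.16,-0.2,1.5,0,0, 0.16,-0.4,3,0,0, 0.16,-0.5,4.5,0,0, 0.16,-0.5,4.5,0,0]'; python3 -m crank '[0.16,0,0.7,0,0, 0.16,0,0.7,0,0]'; python3 - <<'E'
from h import *
st(); s=snap('wrist','w9')
E
```

```text
t: 11.35
tcp_pos: [0.4977, 0.0617, 0.0425]
tool_rot: [0.474, 0.524, -0.474, 0.525]
force: [0.1, -4.8, -0.3]
finger_gap: 0.162
t: 11.6
tcp_pos: [0.498, 0.0619, 0.0425]
tool_rot: [0.474, 0.524, -0.474, 0.525]
force: [1.1, -7.3, 0.3]
finger_gap: 0.161
t11.60 tcp [498.   61.9  42.5] jig [ 29.2 -25.9] ytool yaw 0.101 F [ 1.1 -7.3  0.3] Fjig 0.4 -7.3 gap 0.161
```

View pics/w9.png

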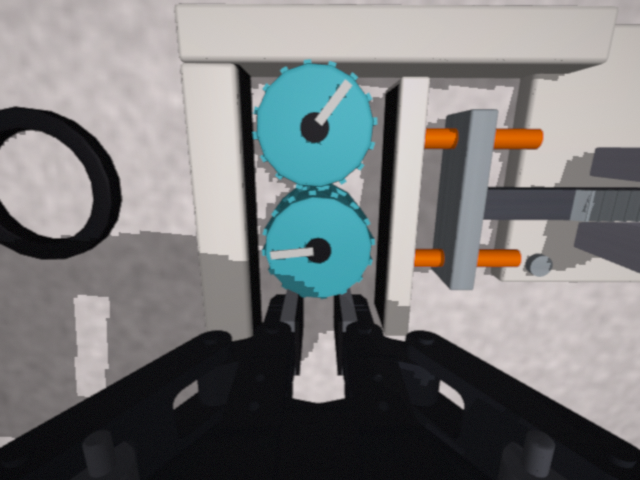

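```bash
python3 -m crank '[0.2,1,-12,0,0, 0.2,4,-40,0,0, 0.2,5,-50,60,0, 0.2,5,-50,120,0, 0.2,5,-50,160,0, 0.1,5,-50,160,0]'; python3 - <<'E'
from h import *
s,p=st(); print(s['q'].round(2)); s=snap('top','t2'); np.savez('t2.npz',**s)
img=s['img'];big=cv2.resize(img[150:310,150:300],None,fx=4,fy=3.75,interpolation=cv2.INTER_CUBIC)
cv2.imwrite('pics/t2c.png',big[:,:,::-1])
print(W(246,20)-p[:2])
E
```

```text
t: 12.4
tcp_pos: [0.5037, 0.0126, 0.2053]
tool_rot: [0.476, 0.522, -0.473, 0.526]
force: [0.5, -0.4, 0.0]
finger_gap: 0.097
t12.40 tcp [503.7  12.6 205.3] jig [ 29.9 -75.5] ytool yaw 0.100 F [ 0.5 -0.4  0. ] Fjig 0.4 -0.4 gap 0.097
[-0.2   0.44  1.79  0.    0.91 -0.3 ]
[205.51712469 116.5454633 ]
```

View pics/t2.png

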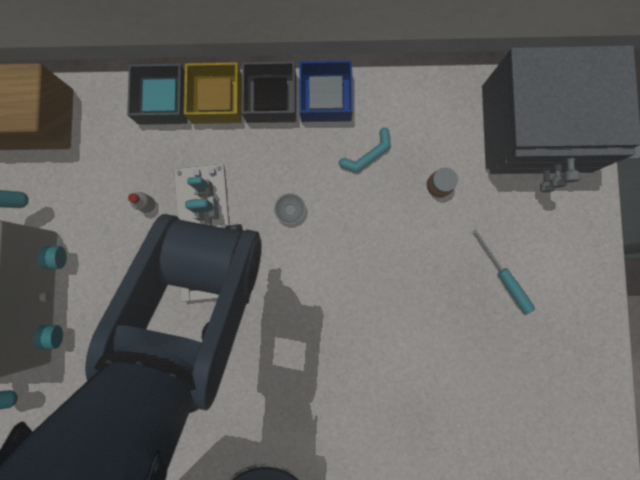

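```bash
python3 -m crank '[0,20,11,0,0.17, 0,41,23,0,0.34, 0,62,35,0,0.51, 0,83,47,0,0.68, 0,104,59,0,0.85, 0,125,71,0,1.02, 0,146,83,0,1.19, 0,170,96,0,1.36, 0,190,108,0,1.5, 0,205,116,0,1.571]' 60;python3 -m crank '[0,0,0,0,0.03,0,0,0,0,0]'; python3 - <<'E'
from h import *
s,p=st(); print(s['q'].round(2)); s=snap('wrist','w10'); np.savez('w10.npz',**s); s=snap('top','t3'); np.savez('t3.npz',**s)
print(W(246,20)-p[:2])
E
```

```text
t: 13.7
tcp_pos: [0.7063, 0.1296, 0.1988]
tool_rot: [-0.036, 0.708, 0.037, 0.704]
force: [-0.5, 0.5, 0.2]
finger_gap: 0.0
t: 13.95
tcp_pos: [0.7055, 0.1287, 0.2003]
tool_rot: [-0.035, 0.708, 0.035, 0.705]
force: [-0.8, 0.3, 0.3]
finger_gap: -0.001
t13.95 tcp [705.5 128.7 200.3] jig [242.2  19.9] ytool yaw 1.669 F [-0.8  0.3  0.3] Fjig -0.8 0.4 gap -0.001
[ 0.03  0.71  1.22 -0.    1.21 -1.64]
[3.72921894 0.46535583]
```

View pics/w10.png

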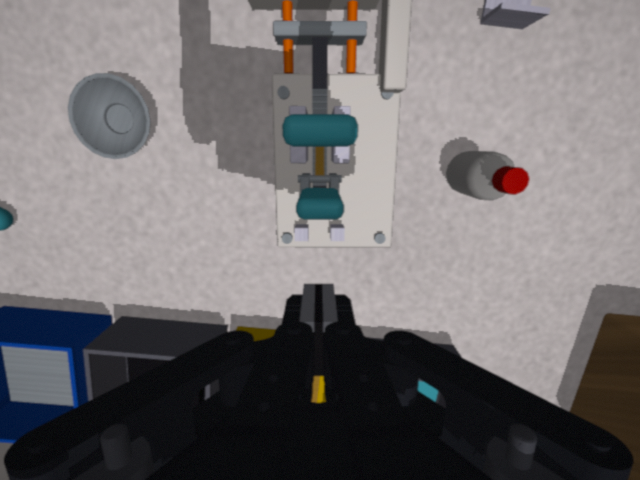

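View pics/t3.png

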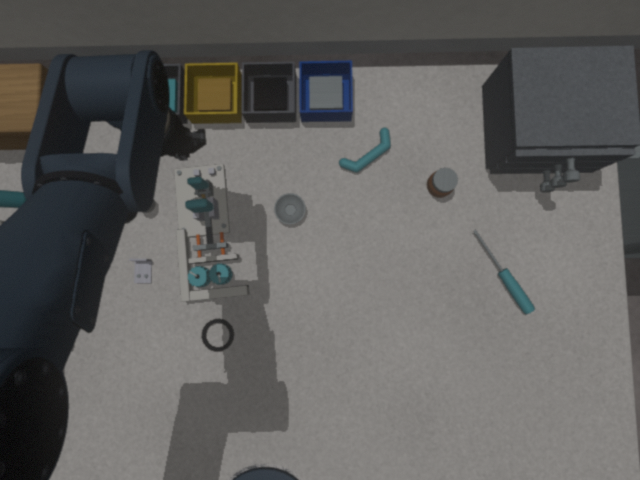

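```bash
cat >> h.py <<'E'
def jaw(s,pr=False):
    # sub-pixel edges along jig x of the cream jaw plate (light) and grey cross-bar in the top view
    v,u=np.mgrid[225:300,180:260]
    d=np.stack([(u-s['cx'])/s['fx'],(v-s['cy'])/s['fy'],np.ones(u.shape)],-1)@rot(s).T; o=np.array(s['origin'])
    p=(o+d*((.034-o[2])/d[...,2])[...,None])[...,:2]*1000-O
    x=p@EX; y=p@EY; g=s['img'][225:300,180:260].astype(float)
    for lo,hi in ((-32,-22),):
        k=(y>lo)&(y<hi); b=np.arange(20,110,1.5); c=b[:-1]+.75
        L=np.array([[g[...,ch][k&(x>=a)&(x<a+1.5)].mean() if (k&(x>=a)&(x<a+1.5)).any() else np.nan for a in b[:-1]] for ch in range(3)]).T
        if pr:
            for a,r in zip(c,L): print(a,r.round(0))
    sat=g.max(-1)-g.min(-1); org=(g[...,0]-g[...,2]>60)
    print('orange x range',np.percentile(x[org],[1,50,99]).round(1),org.sum())
    return x,y,g
E
python3 - <<'E'
from h import *
s=dict(np.load('t3.npz')); jaw(s,True)
w=dict(np.load('w10.npz')); 
P=cloud(s); p=P[225:300,180:260].reshape(-1,3)*1000; k=(p[:,2]>26)&(p[:,2]<42); q=np.array([J(a) for a in p[k]]); kk=(q[:,1]>-34)&(q[:,1]<-22)&(q[:,0]>30)
print(np.sort(q[kk,0]).round(0))
E
```

```text
20.75 [124. 122. 119.]
22.25 [95. 94. 92.]
23.75 [116. 114. 111.]
25.25 [119. 117. 115.]
26.75 [130. 127. 125.]
28.25 [108. 108. 106.]
29.75 [120. 118. 116.]
31.25 [129. 127. 124.]
32.75 [118. 117. 114.]
34.25 [126. 124. 122.]
35.75 [127. 125. 122.]
37.25 [128. 126. 124.]
38.75 [126. 124. 120.]
40.25 [128. 126. 124.]
41.75 [130. 127. 125.]
43.25 [130. 128. 125.]
44.75 [127. 125. 123.]
46.25 [120. 118. 115.]
47.75 [101. 100.  97.]
49.25 [96. 94. 90.]
50.75 [90. 88. 86.]
52.25 [82. 80. 79.]
53.75 [72. 71. 69.]
55.25 [79. 77. 76.]
56.75 [103. 101.  98.]
58.25 [130. 128. 125.]
59.75 [136. 134. 130.]
61.25 [140. 138. 135.]
62.75 [138. 136. 133.]
64.25 [133. 131. 129.]
65.75 [140. 138. 135.]
67.25 [129. 126. 124.]
68.75 [129. 127. 124.]
70.25 [130. 128. 125.]
71.75 [131. 128. 126.]
73.25 [129. 126. 124.]
74.75 [130. 127. 125.]
76.25 [109. 108. 104.]
77.75 [117. 115. 113.]
79.25 [124. 122. 119.]
80.75 [119. 116. 114.]
82.25 [117. 115. 113.]
83.75 [126. 123. 121.]
85.25 [130. 127. 124.]
86.75 [125. 123. 121.]
88.25 [125. 122. 120.]
89.75 [108. 106. 103.]
91.25 [92. 90. 88.]
92.75 [98. 96. 94.]
94.25 [91. 90. 87.]
95.75 [90. 88. 87.]
97.25 [90. 87. 86.]
98.75 [90. 88. 86.]
100.25 [88. 86. 85.]
101.75 [86. 84. 83.]
103.25 [87. 86. 84.]
104.75 [87. 86. 84.]
106.25 [87. 85. 83.]
107.75 [86. 84. 82.]
orange x range [ 68.9  94.3 112.3] 55
[56. 56. 56. 57. 57. 57. 58. 58. 58. 59. 59. 59. 60. 60. 61. 61. 61. 61.
 61. 62. 62. 62. 63. 63. 63. 64. 64. 65. 65. 65. 65.]
```

```bash
python3 -m crank '[0,4,0.5,0,0, 0,4,0.5,-50,0, 0,4,0.5,-95,0,0,4,0.5,-95,0,0,4,0.5,-95,0]'; python3 - <<'E'
from h import *
s,p=st(); s=snap('wrist','w11');s=snap('side','s11')
E
```

```text
t: 14.68
tcp_pos: [0.7123, 0.1295, 0.109]
tool_rot: [-0.035, 0.705, 0.035, 0.707]
force: [-0.7, -0.5, 1.0]
finger_gap: -0.0
t14.68 tcp [712.3 129.5 109. ] jig [249.1  20. ] ytool yaw 1.671 F [-0.7 -0.5  1. ] Fjig -0.7 -0.4 gap -0.0
```

View pics/w11.png

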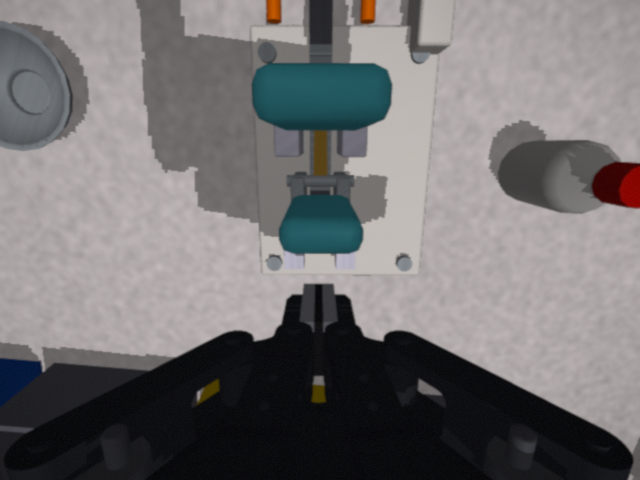

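View pics/s11.png

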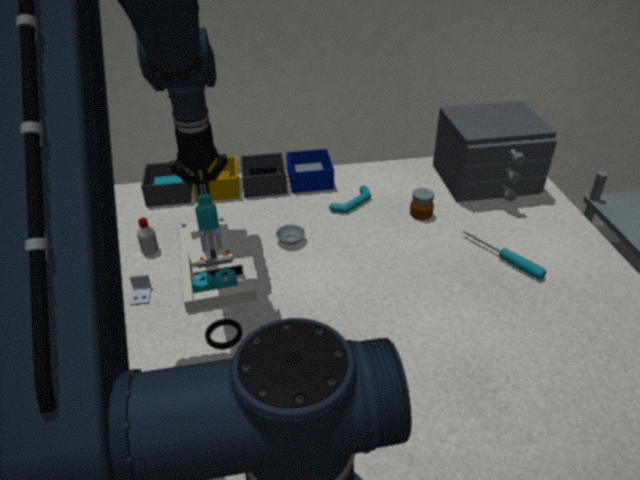

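```bash
python3 -m crank '[0,-8,-0.8,-4,0, 0,-15,-1.5,-4,0,0,-18,-1.8,-4,0,0,-18,-1.8,-4,0]'; for i in 1 2 3; do python3 -m crank '[0,-1,-0.1,0,0,0,-1,-0.1,0,0]' >/dev/null; python3 -c "from h import *; st()"; done
```

```text
t: 15.28
tcp_pos: [0.6927, 0.1278, 0.1035]
tool_rot: [-0.035, 0.706, 0.035, 0.706]
force: [-0.0, -0.5, 0.5]
finger_gap: 0.0
t15.53 tcp [692.1 127.7 103.3] jig [228.8  20.2] ytool yaw 1.671 F [ 0.1  0.3 -0.1] Fjig 0.2 0.3 gap 0.002
t15.78 tcp [691.4 127.5 103.3] jig [228.1  20.1] ytool yaw 1.671 F [-0.6  0.5 -0.8] Fjig -0.5 0.6 gap -0.005
t16.02 tcp [690.8 127.5 103.3] jig [227.5  20.1] ytool yaw 1.671 F [ 2.4  0.7 -2. ] Fjig 2.4 0.5 gap 0.002
```

```bash
for i in 1 2 3 4 5 6; do python3 -m crank '[0,-1,-0.1,0,0,0,-1,-0.1,0,0]' >/dev/null; python3 -c "from h import *; st()"; done
```

```text
t16.27 tcp [689.  127.3 103.3] jig [225.8  20.1] ytool yaw 1.671 F [ 2.8  0.4 -1.6] Fjig 2.8 0.1 gap 0.002
t16.52 tcp [687.9 127.2 103.3] jig [224.6  20.2] ytool yaw 1.671 F [ 3.3 -0.5 -2.6] Fjig 3.2 -0.8 gap -0.002
t16.77 tcp [687.  127.1 103.3] jig [223.8  20.2] ytool yaw 1.671 F [ 4.8 -0.8 -3. ] Fjig 4.7 -1.2 gap 0.001
t17.02 tcp [686.6 127.1 103.3] jig [223.3  20.2] ytool yaw 1.671 F [ 5.2  0.4 -2.9] Fjig 5.2 -0.1 gap 0.001
t17.27 tcp [685.8 127.  103.4] jig [222.5  20.2] ytool yaw 1.671 F [ 5.6  1.  -5.2] Fjig 5.7 0.4 gap 0.002
t17.52 tcp [684.9 126.9 103.4] jig [221.6  20.1] ytool yaw 1.671 F [ 5.4  0.1 -3.5] Fjig 5.4 -0.5 gap -0.003
```

```bash
for i in 1 2 3 4 5 6 7; do python3 -m crank '[0,-1,-0.1,0,0,0,-1,-0.1,0,0]' >/dev/null; python3 -c "from h import *; st()"; done; python3 - <<'E'
from h import *
s=snap('top','t4'); np.savez('t4.npz',**s); x,y,g=jaw(s); k=(y>-32)&(y<-22)
b=np.arange(38,75,1.5); print([(round(a+.75,1),int(g[...,0][k&(x>=a)&(x<a+1.5)].mean())) for a in b])
E
```

```text
t17.77 tcp [683.9 126.8 103.3] jig [220.6  20.1] ytool yaw 1.671 F [ 5.4  1.2 -4.4] Fjig 5.5 0.6 gap -0.002
t18.02 tcp [683.  126.7 103.4] jig [219.7  20.1] ytool yaw 1.671 F [ 5.5  0.4 -3.8] Fjig 5.6 -0.2 gap -0.004
t18.27 tcp [682.  126.7 103.3] jig [218.7  20.2] ytool yaw 1.671 F [ 6.4  0.9 -5.1] Fjig 6.5 0.3 gap -0.004
t18.52 tcp [681.1 126.5 103.4] jig [217.8  20.2] ytool yaw 1.671 F [ 6.1  0.6 -5. ] Fjig 6.1 0.0 gap 0.001
t18.77 tcp [680.1 126.5 103.3] jig [216.8  20.2] ytool yaw 1.671 F [ 6.8  1.5 -4.9] Fjig 6.9 0.8 gap 0.0
t19.02 tcp [679.3 126.4 103.4] jig [216.   20.2] ytool yaw 1.671 F [ 6.4  0.9 -4.3] Fjig 6.5 0.3 gap -0.0
t19.27 tcp [678.5 126.3 103.4] jig [215.2  20.1] ytool yaw 1.671 F [ 6.2  0.7 -5.1] Fjig 6.2 0.0 gap 0.001
orange x range [ 61.6  87.  103.9] 63
[(np.float64(38.8), 122), (np.float64(40.2), 103), (np.float64(41.8), 92), (np.float64(43.2), 90), (np.float64(44.8), 87), (np.float64(46.2), 78), (np.float64(47.8), 87), (np.float64(49.2), 86), (np.float64(50.8), 130), (np.float64(52.2), 143), (np.float64(53.8), 143), (np.float64(55.2), 144), (np.float64(56.8), 141), (np.float64(58.2), 135), (np.float64(59.8), 131), (np.float64(61.2), 133), (np.float64(62.8), 135), (np.float64(64.2), 135), (np.float64(65.8), 133), (np.float64(67.2), 135), (np.float64(68.8), 135), (np.float64(70.2), 132), (np.float64(71.8), 134), (np.float64(73.2), 132), (np.float64(74.8), 134)]
```

```bash
for i in 1 2 3; do python3 -m crank '[0,-1,-0.1,0,0,0,-1,-0.1,0,0]' >/dev/null; python3 -c "from h import *; st()"; done
```

```text
t19.57 tcp [677.6 126.2 103.4] jig [214.3  20.2] ytool yaw 1.671 F [ 7.3  1.6 -5.3] Fjig 7.4 0.9 gap -0.001
t19.82 tcp [676.7 126.1 103.4] jig [213.4  20.2] ytool yaw 1.671 F [ 7.3  0.8 -5.6] Fjig 7.4 0.1 gap -0.001
t20.07 tcp [675.7 126.  103.4] jig [212.4  20.2] ytool yaw 1.671 F [ 7.5  1.2 -6.3] Fjig 7.6 0.5 gap 0.003
```

```bash
python3 -m crank '[0,5,0.5,0,0,0,10,1,0,0,0,15,1.5,0,0,0,19,1.9,0,0,0,19,1.9,0,0]' >/dev/null; python3 - <<'E'
from h import *
st(); s=snap('top','t5'); np.savez('t5.npz',**s); x,y,g=jaw(s); k=(y>-32)&(y<-22)
b=np.arange(38,68,1.5); print([(round(a+.75,1),int(g[...,0][k&(x>=a)&(x<a+1.5)].mean())) for a in b])
img=s['img'];big=cv2.resize(img[160:310,160:260],None,fx=4,fy=4,interpolation=cv2.INTER_CUBIC)
cv2.imwrite('pics/t5c.png',big[:,:,::-1]); snap('wrist','w12')
E
```

```text
t20.70 tcp [692.3 127.8 103.2] jig [229.   20.3] ytool yaw 1.671 F [-0.4 -0.2  0.5] Fjig -0.4 -0.1 gap -0.0
orange x range [ 58.1  87.7 102.6] 82
[(np.float64(38.8), 94), (np.float64(40.2), 91), (np.float64(41.8), 86), (np.float64(43.2), 77), (np.float64(44.8), 77), (np.float64(46.2), 97), (np.float64(47.8), 131), (np.float64(49.2), 137), (np.float64(50.8), 144), (np.float64(52.2), 144), (np.float64(53.8), 141), (np.float64(55.2), 141), (np.float64(56.8), 131), (np.float64(58.2), 133), (np.float64(59.8), 135), (np.float64(61.2), 135), (np.float64(62.8), 135), (np.float64(64.2), 136), (np.float64(65.8), 133), (np.float64(67.2), 135)]
```

View pics/t5c.png

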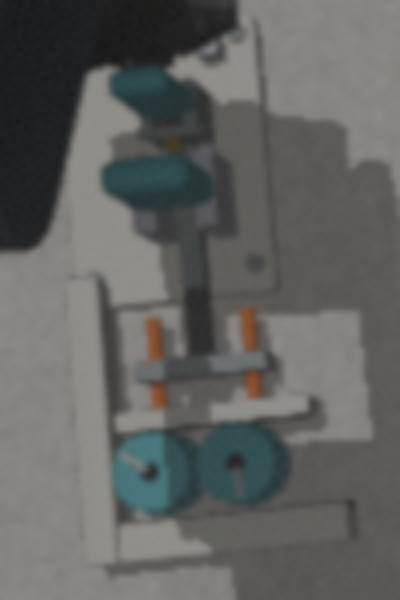

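View pics/w12.png

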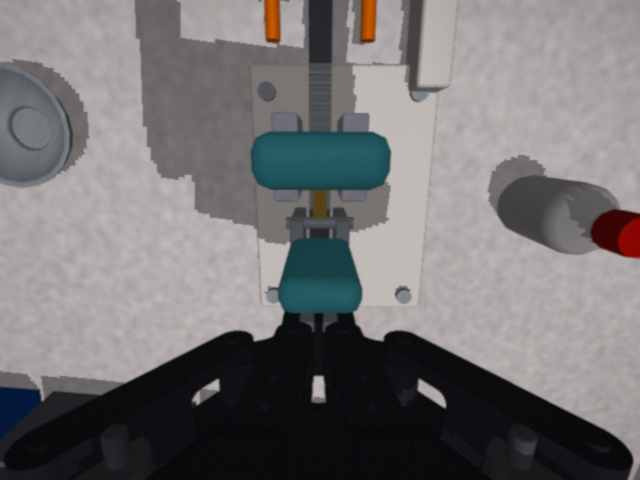

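```bash
for i in 1 2 3 4 5 6 7 8; do python3 -m crank '[0,-1,-0.1,0,0,0,-1,-0.1,0,0]' >/dev/null; python3 -c "from h import *; st()"; done
```

```text
t21.05 tcp [691.6 127.7 103.3] jig [228.3  20.2] ytool yaw 1.671 F [-0.5  0.2  0.7] Fjig -0.4 0.3 gap -0.0
t21.30 tcp [691.4 127.6 103.4] jig [228.1  20.2] ytool yaw 1.671 F [ 1.6  0.4 -1.4] Fjig 1.6 0.3 gap -0.0
t21.55 tcp [690.9 127.5 103.4] jig [227.7  20.2] ytool yaw 1.671 F [ 4.9  1.4 -3.5] Fjig 5.1 0.9 gap 0.005
t21.80 tcp [690.3 127.5 103.4] jig [227.   20.2] ytool yaw 1.671 F [ 4.6  1.  -3.9] Fjig 4.7 0.6 gap -0.0
t22.05 tcp [689.4 127.4 103.5] jig [226.1  20.2] ytool yaw 1.671 F [ 5.6  0.7 -2.9] Fjig 5.6 0.1 gap 0.003
t22.30 tcp [688.4 127.3 103.5] jig [225.2  20.2] ytool yaw 1.671 F [ 6.1  1.6 -3.6] Fjig 6.3 1.0 gap 0.002
t22.55 tcp [687.5 127.3 103.5] jig [224.3  20.2] ytool yaw 1.671 F [ 5.7  1.3 -3.5] Fjig 5.8 0.7 gap 0.001
t22.80 tcp [686.8 127.2 103.5] jig [223.6  20.2] ytool yaw 1.671 F [ 5.5  1.1 -3.7] Fjig 5.6 0.6 gap -0.004
```

```bash
cat > look.py <<'E'
import sys
from h import *
n=sys.argv[1]
st(); s=snap('top'); np.savez(n+'.npz',**s); x,y,g=jaw(s); k=(y>-32)&(y<-22)
b=np.arange(35,62,1.5); print([(float(round(a+.75,1)),int(g[...,0][k&(x>=a)&(x<a+1.5)].mean())) for a in b])
big=cv2.resize(s['img'][220:310,170:260],None,fx=6,fy=6,interpolation=cv2.INTER_CUBIC)
cv2.imwrite('pics/'+n+'c.png',big[:,:,::-1])
E
python3 look.py t6
```

```text
t22.80 tcp [686.8 127.2 103.5] jig [223.6  20.2] ytool yaw 1.671 F [ 5.5  1.1 -3.7] Fjig 5.6 0.6 gap -0.004
orange x range [55.6 85.1 98.9] 76
[(35.8, 91), (37.2, 89), (38.8, 88), (40.2, 83), (41.8, 85), (43.2, 105), (44.8, 129), (46.2, 138), (47.8, 144), (49.2, 144), (50.8, 144), (52.2, 140), (53.8, 135), (55.2, 134), (56.8, 133), (58.2, 135), (59.8, 128), (61.2, 133)]
```

View pics/t6c.png

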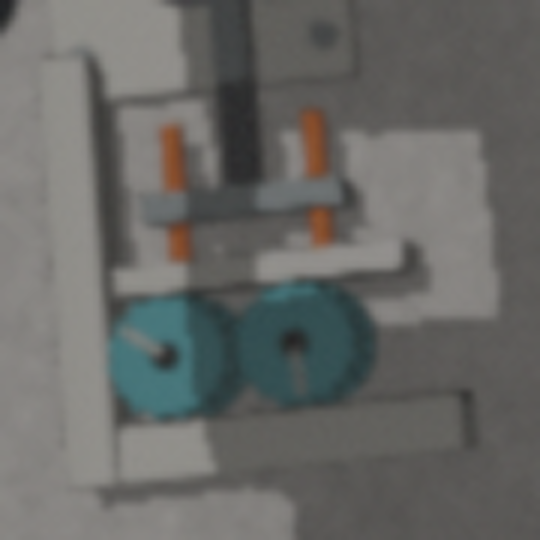

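```bash
for i in 1 2 3 4; do python3 -m crank '[0,-1,-0.1,0,0,0,-1,-0.1,0,0]' >/dev/null; python3 -c "from h import *; st()"; done; python3 look.py t7
```

```text
t23.10 tcp [686.2 127.1 103.5] jig [222.9  20.2] ytool yaw 1.671 F [ 7.9  2.2 -4.2] Fjig 8.1 1.4 gap 0.003
t23.35 tcp [685.5 127.  103.5] jig [222.2  20.2] ytool yaw 1.671 F [ 8.2  1.1 -5.2] Fjig 8.3 0.3 gap -0.0
t23.60 tcp [684.8 127.  103.5] jig [221.6  20.2] ytool yaw 1.671 F [ 7.9  1.9 -5.5] Fjig 8.1 1.1 gap 0.003
t23.85 tcp [684.1 126.9 103.5] jig [220.9  20.2] ytool yaw 1.671 F [ 9.   2.5 -6.2] Fjig 9.2 1.6 gap -0.002
t23.85 tcp [684.1 126.9 103.5] jig [220.9  20.2] ytool yaw 1.671 F [ 9.   2.5 -6.2] Fjig 9.2 1.6 gap -0.002
orange x range [55.6 84.6 98.4] 72
[(35.8, 91), (37.2, 91), (38.8, 87), (40.2, 83), (41.8, 86), (43.2, 105), (44.8, 130), (46.2, 138), (47.8, 143), (49.2, 145), (50.8, 143), (52.2, 139), (53.8, 134), (55.2, 131), (56.8, 129), (58.2, 134), (59.8, 125), (61.2, 132)]
```

View pics/t7c.png

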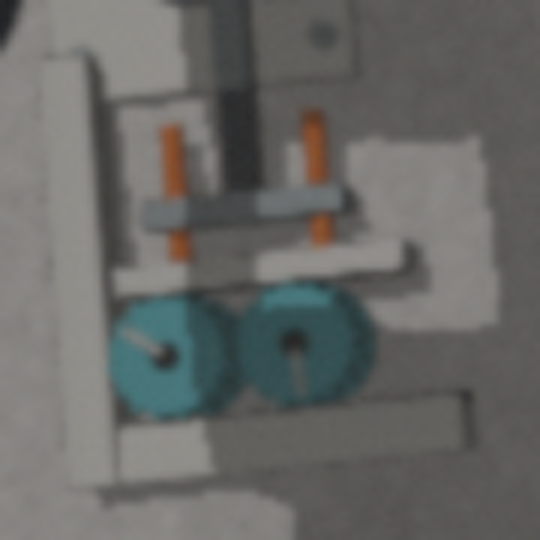

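```bash
for i in 1 2 3 4; do python3 -m crank '[0,-1,-0.1,0,0,0,-1,-0.1,0,0]' >/dev/null; python3 -c "from h import *; st()"; done; python3 look.py t8
```

```text
t24.15 tcp [683.5 126.8 103.6] jig [220.2  20.2] ytool yaw 1.670 F [10.1  1.5 -6.4] Fjig 10.2 0.5 gap 0.001
t24.40 tcp [682.8 126.7 103.6] jig [219.5  20.2] ytool yaw 1.670 F [10.8  1.7 -6.3] Fjig 10.9 0.7 gap 0.002
t24.65 tcp [682.2 126.7 103.6] jig [218.9  20.2] ytool yaw 1.670 F [10.3  3.  -7.7] Fjig 10.6 2.0 gap -0.004
t24.90 tcp [681.5 126.6 103.6] jig [218.2  20.2] ytool yaw 1.670 F [11.1  2.8 -8. ] Fjig 11.3 1.7 gap 0.001
t24.90 tcp [681.5 126.6 103.6] jig [218.2  20.2] ytool yaw 1.670 F [11.1  2.8 -8. ] Fjig 11.3 1.7 gap 0.001
orange x range [55.5 83.4 98.4] 70
[(35.8, 91), (37.2, 90), (38.8, 89), (40.2, 83), (41.8, 85), (43.2, 106), (44.8, 129), (46.2, 139), (47.8, 144), (49.2, 145), (50.8, 143), (52.2, 138), (53.8, 133), (55.2, 126), (56.8, 127), (58.2, 135), (59.8, 124), (61.2, 132)]
```

View pics/t8c.png

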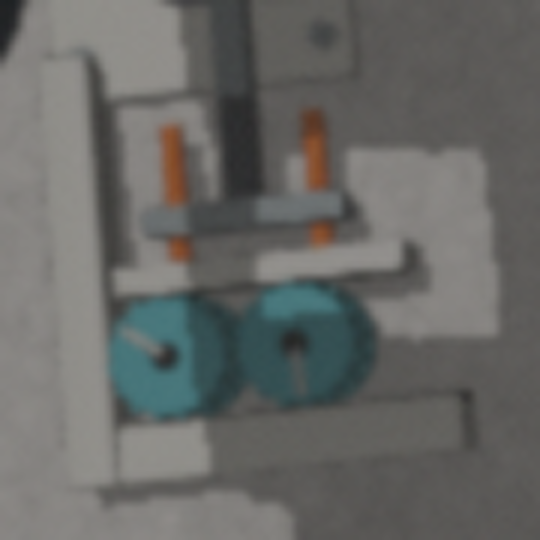

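```bash
for i in 1 2 3; do python3 -m crank '[0,-1,-0.1,0,0,0,-1,-0.1,0,0]' >/dev/null; python3 -c "from h import *; st()"; done; python3 look.py t9
```

```text
t25.20 tcp [680.8 126.6 103.6] jig [217.5  20.2] ytool yaw 1.670 F [13.   2.4 -8.6] Fjig 13.2 1.1 gap -0.001
t25.45 tcp [680.2 126.5 103.6] jig [216.9  20.2] ytool yaw 1.670 F [12.4  2.3 -9. ] Fjig 12.5 1.1 gap 0.003
t25.70 tcp [679.5 126.4 103.7] jig [216.2  20.2] ytool yaw 1.670 F [13.1  2.7 -8.5] Fjig 13.3 1.4 gap -0.001
t25.70 tcp [679.5 126.4 103.7] jig [216.2  20.2] ytool yaw 1.670 F [13.1  2.7 -8.5] Fjig 13.3 1.4 gap -0.001
orange x range [55.5 82.5 98.5] 66
[(35.8, 91), (37.2, 90), (38.8, 88), (40.2, 83), (41.8, 86), (43.2, 108), (44.8, 130), (46.2, 139), (47.8, 144), (49.2, 145), (50.8, 142), (52.2, 138), (53.8, 130), (55.2, 124), (56.8, 127), (58.2, 135), (59.8, 125), (61.2, 133)]
```

View pics/t9c.png

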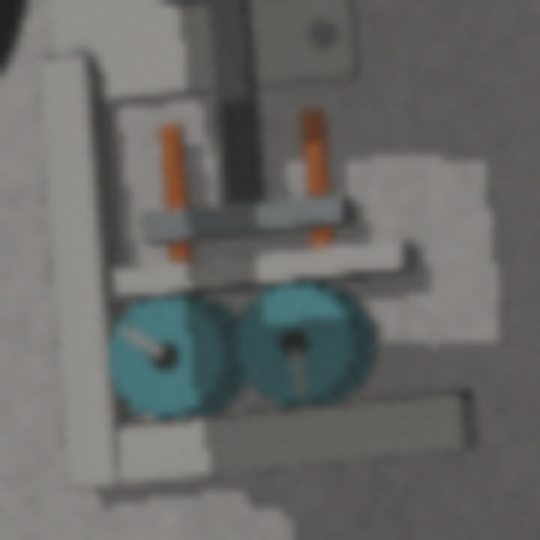

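```bash
python3 -m crank '[0,0,0,0,0,0,0,0,0,0,0,0,0,0,0,0,0,0,0,0]'; python3 look.py t10; python3 - <<'E'
from h import *
s=snap('wrist','wf'); s=snap('top','tf')
a=dict(np.load('top0.npz'))['img'].astype(int)
hsv=cv2.cvtColor(s['img'],cv2.COLOR_RGB2HSV);t=cv2.inRange(hsv,(80,80,30),(100,255,255)); n,l,stt,c=cv2.connectedComponentsWithStats(t[250:300,180:250])
for i in range(1,n):
    if stt[i,4]>50: u,v=c[i]+[180,250]; print(stt[i],J(ray(s,u,v,.038)[:2]*1000))
E
```

```text
t: 26.25
tcp_pos: [0.6795, 0.1264, 0.1037]
tool_rot: [-0.035, 0.701, 0.035, 0.711]
force: [12.8, 2.9, -8.5]
finger_gap: 0.001
t26.25 tcp [679.5 126.4 103.7] jig [216.2  20.2] ytool yaw 1.670 F [12.8  2.9 -8.5] Fjig 13.1 1.6 gap 0.001
orange x range [55.5 82.5 98.5] 66
[(35.8, 90), (37.2, 90), (38.8, 87), (40.2, 83), (41.8, 87), (43.2, 108), (44.8, 129), (46.2, 138), (47.8, 143), (49.2, 145), (50.8, 143), (52.2, 138), (53.8, 131), (55.2, 124), (56.8, 127), (58.2, 135), (59.8, 124), (61.2, 133)]
[  9  17  41  22 531] [21.99235592 25.78295974]
```

View pics/tf.png

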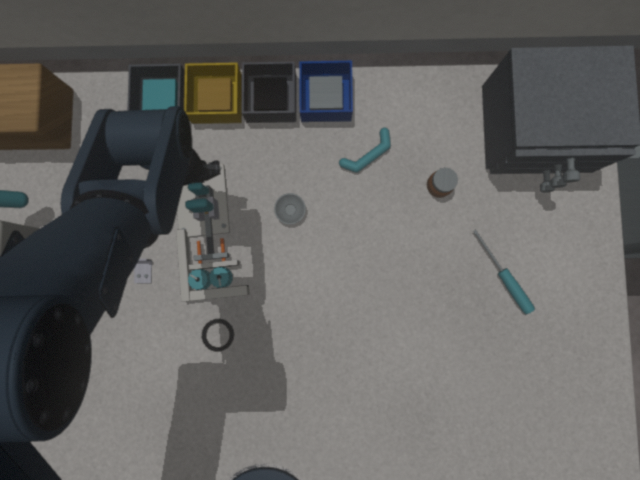

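View pics/wf.png

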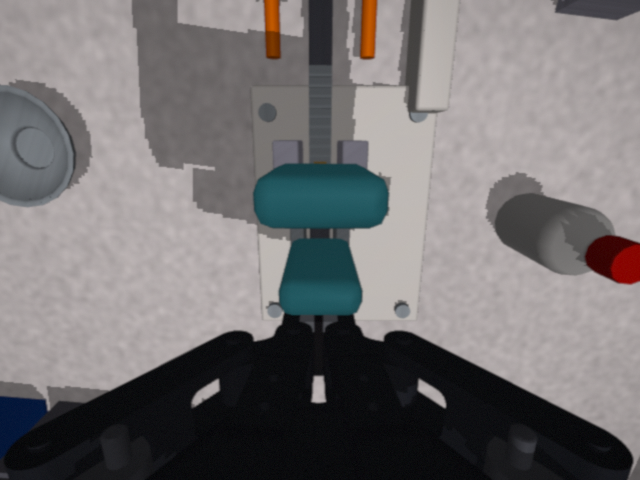

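```bash
python3 -c "
from station import workorder
print(workorder.sign_off())"
```

```text
the job is handed in; nothing more can be done
None
```

I pushed both knobs upright into the lane one by one. Then I pulled the trigger twice and handed in the job at about 26 s, still holding the trigger in; no verdict was reported.

**Knobs:** In the last top picture both stand in single file against the end stop. Together they centre at jig (22, 26) mm, where a home row would be. I could not separate the two in that picture, so this is a check on the pair, not on each knob.

**Jaw:** I estimate the springs are compressed about 6.6 to 7 mm of 14, roughly half. Three checks agree:
- **Crossbar:** it moved about 6.6 mm after the jaw stopped.
- **Tool:** it travelled about 7 mm after touch.
- **Push force:** it rose to about 13 N, some 6 to 7 N above the unloaded pull.

That would be about 3.3 N on each knob if shared evenly, but I did not measure each knob separately.

**Trigger:** It is held pulled in by about 11 mm with a steady 13 N push. The tool did not move during a 0.5 s hold just before I handed in.

**Bystanders:** No other objects look moved in the pictures, though the arm hides the oil bottle in the last top view; it shows standing in the last wrist view. No check failed.

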